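Free and peel the top press tray, and hold it ready over the press pad

TASK

Turn the hold-down knob on the tray rack until its pointer reads zero, which swings its tongue off the tray, and let go of it. Then take the top tray by its upright ear and peel it off the sticky stack: lift that corner about 4 cm first while the opposite corner still rests, leaving the rest of the stack in the rack. Finish while holding the tray still and about level, centred roughly 10 cm above the blue press pad, with nothing but the gripper carrying it; disturb nothing else on the table.

Things in the scene. Friction and masses are not known exactly. Their poses are not given: they have to be found in the camera images.
- rack: Fixed dark steel tray rack: base plate 190 x 235 x 12 mm, low corner locators around the stack, knob post at rack (0, +100 mm). Origin on the table, under the stack's centre. x runs along the trays' 160 mm side, y along their 120 mm side, z up; its yaw varies.
- knob (a joint): Hold-down knob on the rack, turning about the vertical, rad, positive clockwise from above. 0: its steel pointer tongue points along rack +x at the long middle mark of the small white scale plate, clear of the tray. Starts at 0.85 to 1.4, the tongue 4 mm above the tray's +y rim, holding it in. Stops at -0.6 and 1.7. About 0.06 N m friction; stays where left.
- knob_grip (a point): On the knob's axis, 94 mm above the table, the height to grip. Black grip bar: 12 mm thick, 44 mm long (along the tongue), from 78 to 106 mm above the table. Below it, from 70 to 78 mm: a 38 mm round foot and the tongue, 16 mm wide, 6 mm thick, its tip 63 mm from the axis. The point's x axis points along the tongue.
- tray: Top tray: grey formed plastic, 160 (x) x 120 (y) mm over its 4 mm rim, 16 mm deep, open on top, about 0.14 kg. Origin: centre of its underside, 50 mm above the table in the rack; axes as the rack's. Its pan (142 x 102 mm) nests 12 mm deep in the tray below with 4 mm play all round. How it sticks: see stack.
- tray_ear (a point): Middle of the top of the tray's upright grip ear, at tray (-64, -48, +52) mm. The ear is a grey plate on the rim, 8 mm thick, 26 mm long, 36 mm high; its long side lies along the tray's diagonal, tray direction (0.8, 0.6, 0), so it is gripped from above across that diagonal. In the rack its top is 102 mm and the rim's top face 66 mm above the table.
- tray_near (a point): Rim corner of the tray at the ear, rim underside, at tray (-80, -60, +12) mm.
- tray_far (a point): The opposite rim corner of the tray, rim underside, at tray (+80, +60, +12) mm. In the rack both corners are 62 mm above the table.
- stack: The rest of the stack: nested trays that stay together as one loose unit, 160 x 120 x 50 mm, 0.9 kg. Origin: centre of its underside, 12 mm above the table; low locators hold it sideways. Sticky: six sprung nibs inside (2 on each long side, 1 on each short) each hold the top tray's floor edge with 2 to 3 N until that edge is about 5 mm up; pulled up level, the stack may jerk up too.
- pad: Fixed press pad on a pedestal: a blue padded plate 150 (x) x 190 (y) x 18 mm on a short column over a 140 x 160 mm foot. Origin on the table under its centre, z up.
- pad_top (a point): Centre of the pad's upper face, 82 mm above the table.
- tape: Bystander: roll of paper tape lying flat, 80 mm across, 24 mm high, near the rack. Leave alone.
- weight: Bystander: aluminium bar 110 x 50 x 20 mm, near the press pad. Leave alone.
- cleaner: Bystander: white bottle, 52 mm across, 120 mm high, at the far side. Leave alone.
- scraper: Bystander: spatula 160 mm long, lying between the robot and the rack. Leave alone.
- cup: Bystander: steel cup, 68 mm across, 70 mm high, beside the press pad. Leave alone.
- labels: Bystander: cardboard box 100 x 70 x 45 mm, at the far side. Leave alone.
There are look-alikes about, which are no part of the job. What is shaped like the stack but brown or red is not meant.

How it is judged:
By the outcome, as a careful person would: the job done as asked, in the order asked, and still so for the second after the job is handed in, while the arm keeps its last pose, push and grip.
It also fails if it takes over 64 s, if anything falls off the work surface, if the arm or the gripper's body presses on something with over 40 N, if the wrist force passes 120 N, or if a joint passes its speed limit or range.

ROBOT

A 6-joint arm with a two-finger parallel gripper is mounted at the origin on the work surface. World frame = base frame: x ahead of the robot, y to its left, z up, the work surface at z = 0. Lengths are in mm, angles in rad, forces in N, time in s.
With the tool pointing down it reaches from about 400 to 925 mm from the base axis. Payload 12.5 kg.
Tool frame: the origin (TCP) lies at the centre of the arm's flange, where the gripper is bolted on; the fingertips stand 190 mm ahead of it and the grasp point (between the pads) lies 171 mm ahead of it; z points along the fingers, y is the line along which they close (so a half turn about z gives the same grasp; the last joint's range is limited). The gripper opens to 95 mm and grips with 3 to 60 N. Pads are 20 mm wide; open, the fingers measure 119 mm over their backs; the gripper's body (75 mm by 180 mm) begins 59 mm behind the grasp point.
Start: joints at [-1.331, 0.491, 1.559, -0, 1.092, -0.106], TCP at [211.863, -587.996, 404.761] pointing down, gripper open.
Joint ranges: [-3.1, 3.1], [-0.84, 2.19], [0.05, 2.79], [-1.13, 4.28], [0.06, 2.93], [-2.69, 2.69]. Speed limits (rad/s): [2.22, 2.22, 2.79, 3.14, 3.14, 3.14].

INTERFACE

Orientations are given as [roll, pitch, yaw] about the fixed x, y, z axes, in that order (R = Rz(yaw) Ry(pitch) Rx(roll)).
In Python, from cell import env, read_camera, search_frame, cut_out gives the robot as it stands. The module is installed in compiled form; this text tells all that it offers.
- The arm moves only by the tool move_arm, never from a script. Its argument "commands" is a list of rows, each a list of 3 entries, a list of its own where there are three numbers: the shift along the world's x, y, z normalised to -1 to 1, where 1 is 0.03 m, then the turn about the world's z normalised to -1 to 1, where 1 is 0.08 rad, then the opening, from -1 (shut) to 1 (fully open), so that 0 is half open. A call has 1 to 20 rows; each row shifts and turns the commanded pose from where the row before left it; what a row does not reach is not made up. A row lasts 1/12 s, in which the tool goes at most 41.7 mm and 7.16 degrees, less where a joint would pass 70% of its speed; a pose out of reach is approached as far as the arm can. A call with a number of a shift or a turn outside -1 to 1 is refused whole. A call with a gripper value outside its range is refused whole. The fingers move at their own pace and stop on an object; the grip force is fixed at half the most. Time passes only in rows, so rows that do not move let the fingers close. It gives the time, the measured TCP pose, the force, the opening and the grip force at its end, in the units of the state.
- env.state(): the state, without advancing time (a new reading comes with each control period).
- read_camera(name): name is "side" or "top"; returns a dict with "image" (400x640x3 uint8, red, green, blue), "fx", "fy", "cx", "cy" (pixels), "rvec" (rotation vector, rad) and "tvec" (3), from world to camera coordinates, as OpenCV has them. Camera axes: x right, y down, z forward; pixel columns grow to the right and rows downward; lengths in mm; the calibration is good to about 2 mm. A picture is of the moment at which its call begins. There is no depth.
- env.job_done(): hands the job in; it is judged then, once.
Trained networks look in a picture, given as the dict that the camera call returned (one of the last four; its "shot" number tells which), for a name from the list of things; names that differ only in an ending like _2 or _b are one class to them, and where a whole thing is asked for, a point or a joint stands for the part that bears it (a point fixed in the world has none). Each returns a list of dicts, best first, with "confidence" (0 to 1); they miss things now and then, are a little off and sometimes report something else, mostly with a low value. They report only what shows in the picture. A call takes as long as a camera call. They do not tell look-alikes from the thing itself.
- search_frame(thing, picture): "at" ([column, row] in pixels, amid what is visible of it).
- cut_out(thing, picture): "region" (400x640 bool, what is visible of it) and "at" ([column, row] in pixels, amid what is visible of it).
The state is a dict: "t": time; "joints": joint angles; "qvel": joint speeds; "tau": joint torques, N m; "eef_pos": TCP position; "tcp_rot": TCP orientation; "ft_force": force on the tool from outside, world axes, zero at the start; "moment": the same for the moment, N m; "opening": opening from 0.0 (shut) to 1.0 (fully open); "grip_force": force on a finger pad.
Only numpy, scipy, OpenCV 4.12 (cv2) and the standard library are available. Lean on these libraries where they do the work, as an engineer would, in place of code of your own. Each camera call takes 0.05 s, during which the arm holds its last target. There are 200 camera calls.

## Working session

There is one attempt and no reset: what is moved stays moved. The work goes in short steps, Python scripts to look and compute and a tool call to move; the robot and the scene stay as the last step left them, time stands still between calls to the robot, and variables do not carry over. Pictures are saved under pics/ and viewed, at most 10 in all, crops included, and the job is handed in when it is done.

Besides the shell and the picture viewer there is one more tool, called after "Request:" as name([rows], argument=value, ...), one row to a line, values as JSON. move_arm: Moves the arm, as the interface text tells. Its arguments: {"type":"object","properties":{"commands":{"type":"array","items":{"type":"array"}}},"required":["commands"]}

```bash
mkdir -p pics; cat > h.py <<'E'
import numpy as np, cv2
from cell import env, read_camera, search_frame, cut_out
def ray(p,uv):
    R=cv2.Rodrigues(np.array(p["rvec"],float))[0]; t=np.array(p["tvec"],float).ravel()
    d=R.T@np.array([(uv[0]-p["cx"])/p["fx"],(uv[1]-p["cy"])/p["fy"],1.]); return -R.T@t,d
def atz(p,uv,z):
    c,d=ray(p,uv); return (c+d*(z-c[2])/d[2])
def proj(p,X):
    K=np.array([[p["fx"],0,p["cx"]],[0,p["fy"],p["cy"]],[0,0,1.]])
    return cv2.projectPoints(np.array(X,float).reshape(-1,3),np.array(p["rvec"],float),np.array(p["tvec"],float),K,None)[0].reshape(-1,2)
def save(p,n,crop=None,s=1):
    im=p["image"][:,:,::-1]
    if crop: a,b,c,d=crop; im=im[b:d,a:c]
    cv2.imwrite("pics/"+n,cv2.resize(im,None,fx=s,fy=s,interpolation=cv2.INTER_CUBIC))
E
python3 - <<'E'
from h import *
for n in("top","side"):
    p=read_camera(n); save(p,n+"0.png"); print(n,ray(p,(320,200)))
    for th in["rack","knob_grip","tray","tray_ear","tray_near","tray_far","stack","pad","pad_top","knob"]:
        print(th,[(np.round(d["at"]),round(d["confidence"],2)) for d in search_frame(th,p)])
print(env.state())
E
```

```text
top (array([ 233.98640625,   13.03542497, 1633.26528539]), array([ 0.1640328 ,  0.01348889, -0.98645233]))
rack [(array([253., 171.]), 0.81), (array([224., 203.]), 0.66)]
knob_grip [(array([251., 165.]), 0.49), (array([386., 246.]), 0.41)]
tray [(array([278., 168.]), 0.57)]
tray_ear [(array([277., 173.]), 0.73)]
tray_near [(array([279., 167.]), 0.83)]
tray_far []
stack [(array([260., 271.]), 0.9), (array([182., 254.]), 0.6), (array([293., 193.]), 0.52)]
pad [(array([387., 196.]), 0.73), (array([318., 245.]), 0.28)]
pad_top [(array([384., 199.]), 0.9)]
knob [(array([245., 161.]), 0.55), (array([276., 173.]), 0.46), (array([318., 246.]), 0.35)]
side (array([-24.54206855, 564.53052491, 874.33980569]), array([ 0.50915138, -0.49950251, -0.70123602]))
rack [(array([234., 253.]), 0.72)]
knob_grip [(array([231., 234.]), 0.73)]
tray [(array([258., 226.]), 0.75), (array([400., 160.]), 0.54), (array([281., 172.]), 0.26)]
tray_ear [(array([264., 225.]), 0.71)]
tray_near [(array([263., 226.]), 0.9)]
tray_far [(array([261., 229.]), 0.74), (array([375., 190.]), 0.39), (array([229., 231.]), 0.37)]
s
[... 194 characters left out ...]
nob [(array([231., 232.]), 0.67)]
{'t': 1.1, 'joints': array([-1.33058001e+00,  4.90885876e-01,  1.55886474e+00, -2.93754814e-06,
        1.09170752e+00, -1.05592454e-01]), 'qvel': array([-0.00021922, -0.00029063, -0.00056494,  0.00158545,  0.00164739,
        0.00222265]), 'tau': array([ 3.50706228e-03, -6.12469339e+01, -2.58430409e+01,  6.93783606e-02,
        4.46291920e-02,  2.66184293e-05]), 'eef_pos': array([ 211.8758903 , -587.99882558,  404.78188234]), 'tcp_rot': array([3.14145915e+00, 1.67709583e-05, 3.45810127e-01]), 'ft_force': array([-0.83746074, -0.08399303,  0.09542546]), 'moment': array([-0.02135224, -0.03399872,  0.03683792]), 'grip_force': 0.0, 'opening': 1.0005732997578232}
```

View pics/top0.png

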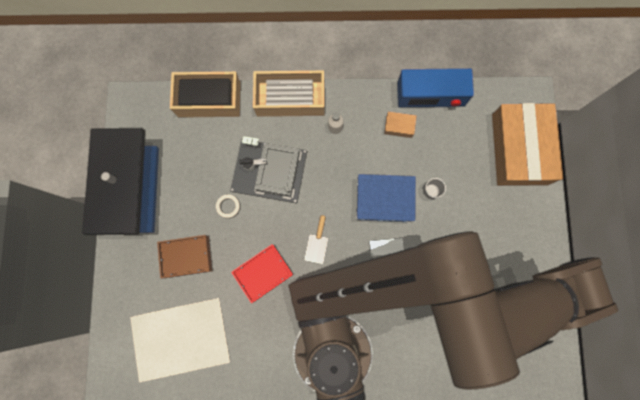

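View pics/side0.png

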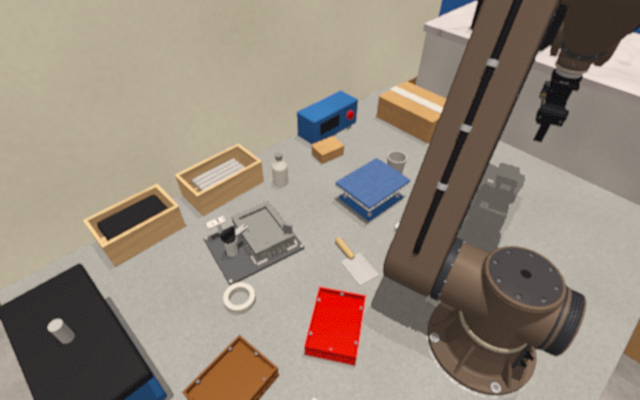

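The top view shows the grey tray in the rack at about (278,170), with the knob at (248,162), the scale at (250,141) and the pad at (386,198). In the side view the knob is at (230,234), the ear at (288,228) and the pad at (372,187). Next I'll zoom in.

```bash
python3 - <<'E'
from h import *
p=read_camera("top"); save(p,"topc.png",(225,125,325,215),6)
print("pad",atz(p,(386.5,198),82))
for th,z in(("tray",64),("pad",82),("knob",90),("rack",12)):
    for d in cut_out(th,p)[:2]:
        m=d["region"].astype(np.uint8); r=cv2.minAreaRect(cv2.findNonZero(m)); print(th,d["confidence"],m.sum(),r,atz(p,r[0],z), [np.round(atz(p,c,z)[:2]) for c in cv2.boxPoints(r)])
p=read_camera("side"); save(p,"sidec.png",(195,190,315,290),6)
for d in cut_out("pad",p)[:1]:
        m=d["region"].astype(np.uint8); r=cv2.minAreaRect(cv2.findNonZero(m)); print(r,m.sum())
E
```

```text
pad [ 496.21870777 -182.53896945   82.        ]
tray 0.92 1619 ((276.7787780761719, 168.1390838623047), (35.68549728393555, 47.393157958984375), 10.12467098236084) [604.33889665 177.96693622  64.        ] [array([536., 250.]), array([696., 224.]), array([673., 105.]), array([514., 133.])]
pad 0.54 281 ((335.5, 123.0), (20.0, 15.0), 90.0) [753.18905654 -19.88479149  82.        ] [array([789.,   5.]), array([788., -46.]), array([718., -44.]), array([719.,   6.])]
knob 0.68 207 ((252.5, 162.0), (10.0, 27.0), 90.0) [619.84670018 255.41083041  90.        ] [array([637., 300.]), array([636., 211.]), array([602., 211.]), array([603., 300.])]
rack 0.95 2029 ((268.505859375, 170.22352600097656), (70.06855010986328, 57.486572265625), 12.528807640075684) [609.56040414 211.92581962  12.        ] [array([539., 350.]), array([738., 311.]), array([681.,  72.]), array([484., 115.])]
rack 0.34 735 ((399.5810546875, 124.51350402832031), (31.235807418823242, 24.49544906616211), 9.462322235107422) [ 768.37735182 -245.51391484   12.        ] [array([ 735., -184.]), array([ 823., -200.]), array([ 802., -308.]), array([ 715., -290.])]
((374.2248840332031, 187.8144989013672), (49.96064758300781, 67.85891723632812), 56.82148742675781) 2698
```

View pics/topc.png

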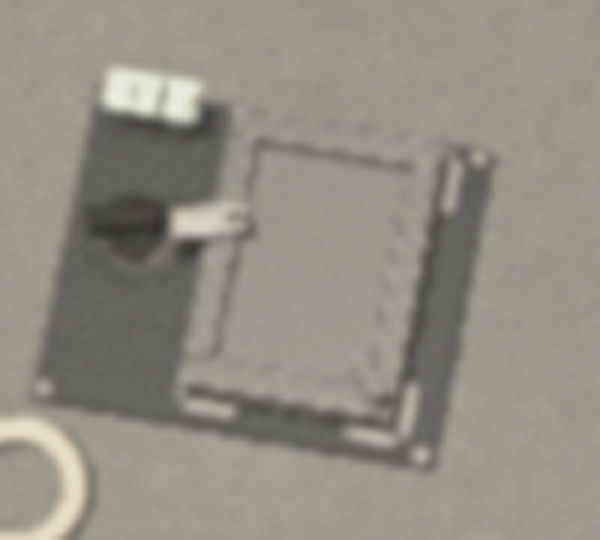

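View pics/sidec.png

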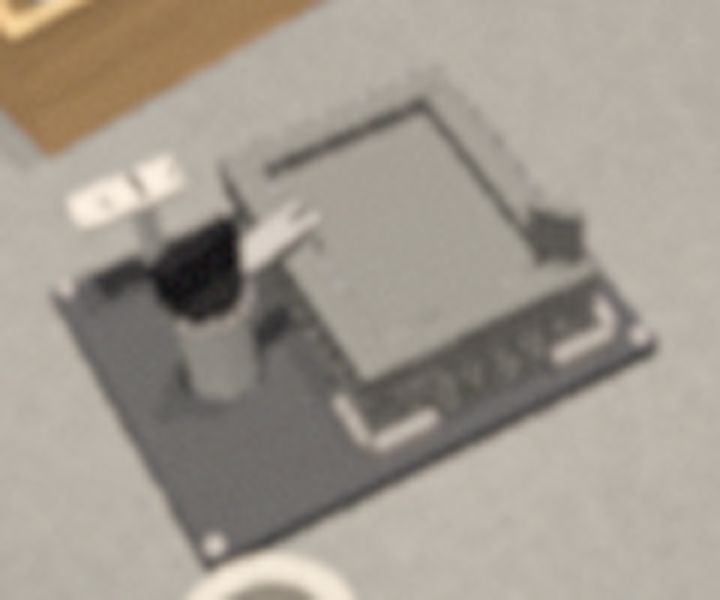

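The top crop shows the knob bar from (88,220) to (166,224) and the tongue tip at about (247,216), pointing across the tray rim. The scale's middle gap is at about (158,97). The side crop shows the ear's top at (557,225) and the rack plate corners at (55,290), (207,568) and (657,350). Next I'll fit the pose.

```bash
python3 - <<'E'
from h import *
from scipy.optimize import least_squares
T=read_camera("top");S=read_camera("side")
tc=lambda u,v:(225+(u+.5)/6-.5,125+(v+.5)/6-.5); sc=lambda u,v:(195+(u+.5)/6-.5,190+(v+.5)/6-.5)
# rack-frame points; 'o' = plate y offset
obs=[(T,tc(35,398),(-95,117.5,12),1),(T,tc(432,470),(-95,-117.5,12),1),(T,tc(497,155),(95,-117.5,12),1),
(S,sc(52,290),(95,117.5,12),1),(S,sc(207,570),(-95,117.5,12),1),(S,sc(660,350),(-95,-117.5,12),1),
(T,tc(127,222),(0,100,106),0),(S,sc(557,228),(-64,-48,102),0),
(T,tc(182,390),(-80,60,64),0),(S,sc(225,165),(80,60,66),0)]
def W(q,X): c,s=np.cos(q[2]),np.sin(q[2]); return np.array([q[0]+c*X[0]-s*X[1],q[1]+s*X[0]+c*X[1],X[2]])
def f(q):
    return np.concatenate([(proj(p,W(q,(X[0],X[1]+o*q[3],X[2])))[0]-uv) for p,uv,X,o in obs])
r=least_squares(f,[600,178,-.165,30],loss="soft_l1",x_scale=[10,10,.1,10]); q=r.x
print(q); print(f(q).reshape(-1,2).round(1))
k=W(q,(0,100,0)); print("knob",k,"ear",W(q,(-64,-48,102)))
for p,uv in((T,tc(247,217)),(S,sc(310,213))):
    d=(atz(p,uv,76)-k)[:2]; print("tongue",d,np.hypot(*d),"angle",q[2]-np.arctan2(d[1],d[0]))
# scale plate centre
for n,z in(("scale",74),): print(atz(T,tc(158,97),z)-k)
for th in("pad",):
  for n,p in(("top",T),("side",S)):
    hsv=cv2.cvtColor(p["image"],cv2.COLOR_RGB2HSV); m=cv2.inRange(hsv,(105,90,40),(125,255,255))
    n_,l,st,ce=cv2.connectedComponentsWithStats(m)
    i=l[198,386] if n=="top" else l[187,372]; mm=(l==i).astype(np.uint8); rr=cv2.minAreaRect(cv2.findNonZero(mm)); print(n,i,st[i],rr,atz(p,rr[0],82),[np.round(atz(p,c,82)[:2]) for c in cv2.boxPoints(rr)])
E
```

```text
[ 6.00010487e+02  1.77686701e+02 -1.96571585e-01  3.49228230e+01]
[[-1.2  0.5]
 [-0.1  1.1]
 [-0.2  0.4]
 [-0.1 -0.1]
 [ 0.   0.2]
 [ 0.8 -0.6]
 [-0.2 -0.6]
 [ 0.6 -3.2]
 [-0.7 -0.3]
 [-0.4 -1. ]]
knob [619.54129656 275.76089495   0.        ] ear [527.86821447 143.11080629 102.        ]
tongue [  7.57532216 -62.17720903] 62.63697652368787 angle 1.252987862760817
tongue [  5.25973987 -60.33670975] 60.56552985437151 angle 1.2872714236529923
[ 77.65789523 -11.32109089  74.        ]
top 8 [ 358  175   57   46 2456] ((386.1371765136719, 197.52197265625), (56.96614456176758, 43.904945373535156), 1.9749339818954468) [ 497.81158318 -181.40860399   82.        ] [array([430., -85.]), array([575., -93.]), array([ 567., -279.]), array([ 422., -268.])]
side 24 [ 337  159   72   49 1853] ((372.5768737792969, 181.61538696289062), (39.38371276855469, 60.73967361450195), 56.3099365234375) [ 496.91447991 -176.1483189    82.        ] [array([573., -92.]), array([ 575., -343.]), array([ 420., -261.]), array([432., -37.])]
```

Request:
move_arm([
  [[0.6,1,0],0.8,1],
  [[0.6,1,0],0.8,1],
  [[0.6,1,0],0.8,1],
  [[0.6,1,0],0.8,1],
  [[0.6,1,0],0.8,1],
  [[0.6,1,0],0.8,1],
  [[0.6,1,0],0.8,1],
  [[0.6,1,0],0.8,1],
  [[0.6,1,0],0.8,1],
  [[0.6,1,0],0.8,1],
  [[0.6,1,0],0.8,1],
  [[0.6,1,0],0.8,1],
  [[0.6,1,0],0.8,1],
  [[0.6,1,0],0.8,1],
  [[0.6,1,0],0.8,1],
  [[0.6,1,0],0.8,1],
  [[0.6,1,0],0.8,1],
  [[0.6,1,0],0.8,1],
  [[0.6,1,0],0.8,1],
  [[0.6,1,0],0.8,1],
])

```text
t: 3.22
eef_pos: [572.5, 13.8, 404.9]
tcp_rot: [3.141, 0.0, 1.629]
ft_force: [0.9, -0.3, 0.7]
opening: 1.0
grip_force: 0.0
```

Request:
move_arm([
  [[0.17,0.97,-0.25],0.08,0.2],
  [[0.17,0.97,-0.25],0.08,0.2],
  [[0.17,0.97,-0.25],0.08,0.2],
  [[0.17,0.97,-0.25],0.08,0.2],
  [[0.17,0.97,-0.25],0.08,0.2],
  [[0.17,0.97,-0.25],0.08,0.2],
  [[0.17,0.97,-0.25],0.08,0.2],
  [[0.17,0.97,-0.25],0.08,0.2],
  [[0.17,0.97,-0.25],0.08,0.2],
  [[0,0,0],0,0.2],
  [[0,0,0],0,0.2],
])

```text
t: 4.13
eef_pos: [617.5, 275.2, 336.4]
tcp_rot: [-3.141, 0.0, 1.686]
ft_force: [-0.1, -0.9, -0.3]
opening: 0.601
grip_force: 0.0
```

```bash
python3 - <<'E'
from h import *
p=read_camera("side"); a=p["image"][180:290,190:320,::-1].copy()
t=read_camera("top"); b=t["image"][110:220,210:340,::-1].copy()
cv2.imwrite("pics/k1.png",cv2.resize(np.hstack([a,b]),None,fx=3,fy=3,interpolation=cv2.INTER_CUBIC))
s=env.state(); print(s["eef_pos"],s["tcp_rot"],s["opening"])
E
```

```text
[617.68979722 273.47477637 337.31307719] [-3.14146184e+00  2.28944588e-04  1.68336993e+00] 0.6000042675049572
```

View pics/k1.png

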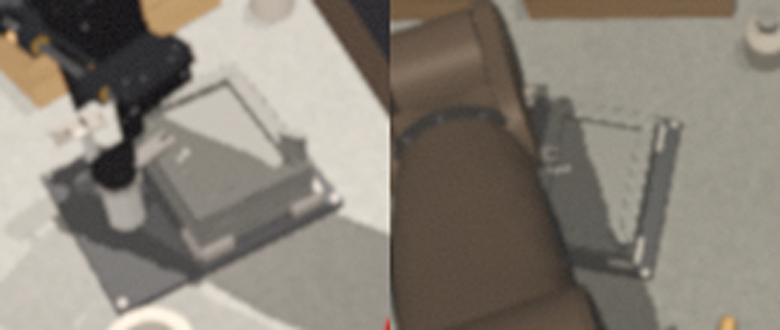

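The gripper is right above the knob bar at side-crop (115,165), with a finger on each side of it. I'll descend and close.

Request:
move_arm([
  [[0.06,0.06,-0.5],0,0.2],
  [[0,0,-0.5],0,0.2],
  [[0,0,-0.5],0,0.2],
  [[0,0,-0.4],0,0.2],
  [[0,0,-0.27],0,0.2],
  [[0,0,0],0,0.2],
  [[0,0,0],0,-0.4],
  [[0,0,0],0,-1],
  [[0,0,0],0,-1],
  [[0,0,0],0,-1],
  [[0,0,0],0,-1],
  [[0,0,0],0,-1],
])

```text
t: 5.23
eef_pos: [619.6, 275.8, 272.5]
tcp_rot: [3.141, -0.0, 1.683]
ft_force: [0.0, 1.2, -0.2]
opening: 0.231
grip_force: 0.0
```

Request:
move_arm([
  [[0,0,0],0,-1],
  [[0,0,0],0,-1],
  [[0,0,0],0,-1],
  [[0,0,0],0,-1],
])

```text
t: 5.57
eef_pos: [621.6, 275.9, 272.5]
tcp_rot: [3.133, -0.001, 1.683]
ft_force: [17.5, 3.1, -7.9]
opening: 0.125
grip_force: 30.0
```

Request:
move_arm([
  [[0.1,0,0],0,-1],
  [[0,0,0],0,-1],
  [[0,0,0],0.7,-1],
  [[0,0,0],0.7,-1],
  [[0,0,0],0.7,-1],
  [[0,0,0],0.7,-1],
])

```text
t: 6.07
eef_pos: [623.1, 276.1, 272.5]
tcp_rot: [3.138, -0.0, 1.91]
ft_force: [7.2, 5.2, -2.3]
opening: 0.123
grip_force: 30.0
```

```bash
python3 -c "
from h import *
print(env.state())"
```

```text
{'t': 6.0667, 'joints': array([ 3.20260769e-01,  7.08321101e-01,  1.52940914e+00,  3.58481204e-04,
        9.00396550e-01, -1.92725977e-02]), 'qvel': array([ 1.34788582e-03,  1.43962807e-03, -1.06693164e-03, -1.17604330e-05,
       -3.03222364e-03, -6.66201923e-01]), 'tau': array([ -1.00529741, -72.02987194, -18.7153244 ,  -0.49069081,
         1.96810484,   1.02963857]), 'eef_pos': array([623.05983525, 276.11025679, 272.48187011]), 'tcp_rot': array([ 3.13812204e+00, -2.14822937e-04,  1.91010783e+00]), 'ft_force': array([ 7.19562191,  5.16669041, -2.27539076]), 'moment': array([ 0.79934205, -1.24552834, -0.08163404]), 'grip_force': 29.994437098503113, 'opening': 0.12252760591252493}
```

Request:
move_arm([
  [[0.03,0.02,0],0.8,-1],
  [[0.03,0.02,0],0.8,-1],
  [[0,0,0],0.8,-1],
  [[0,0,0],0.8,-1],
  [[0,0,0],0.8,-1],
  [[0,0,0],0.8,-1],
  [[0,0,0],0.8,-1],
  [[0,0,0],0.8,-1],
  [[0,0,0],0.8,-1],
  [[0,0,0],0.8,-1],
  [[0,0,0],0.8,-1],
  [[0,0,0],0.8,-1],
  [[0,0,0],0.8,-1],
  [[0,0,0],0.8,-1],
  [[0,0,0],0.8,-1],
  [[0,0,0],0.8,-1],
  [[0,0,0],0,-1],
  [[0,0,0],0,-1],
])

```text
t: 7.57
eef_pos: [624.6, 277.5, 272.5]
tcp_rot: [3.14, 0.002, 2.932]
ft_force: [2.9, 5.7, -1.0]
opening: 0.123
grip_force: 30.0
```

```bash
python3 - <<'E'
from h import *
p=read_camera("side"); a=p["image"][180:290,190:320,::-1].copy()
t=read_camera("top"); b=t["image"][110:220,210:340,::-1].copy()
cv2.imwrite("pics/k2.png",cv2.resize(np.hstack([a,b]),None,fx=3,fy=3,interpolation=cv2.INTER_CUBIC))
s=env.state(); print(s["tcp_rot"],s["moment"],s["eef_pos"],s["ft_force"])
E
```

```text
[3.13965882e+00 1.90502483e-03 2.93168313e+00] [ 1.09266401 -0.70538213  0.11101802] [624.56680749 277.53509252 272.47783594] [ 4.42148662  4.99664746 -0.95225951]
```

View pics/k2.png

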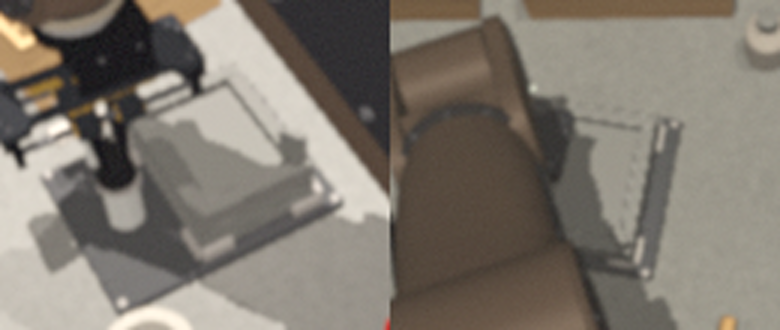

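Request:
move_arm([
  [[0,0,0],0,-0.6],
  [[0,0,0],0,-0.5],
  [[0,0,0],0,-0.4],
  [[0,0,0],0,-0.4],
  [[0,0,0.5],0,-0.4],
  [[0,0,1],0,-0.4],
  [[0,0,1],0,0],
  [[0,0,1],0.8,0],
  [[-0.6,-1,0],0.8,0],
  [[-0.6,-1,0],0.8,0],
  [[-0.6,-1,0],0.8,0],
  [[-0.6,-1,0],0.8,0],
  [[-0.6,-1,0],0.8,0],
  [[-0.6,-1,0],0.8,0],
  [[-0.6,-1,0],0.8,0],
  [[0,-1,0],0.8,0],
  [[0,-1,0],0.8,0],
  [[0,-1,0],0,0],
  [[0,-1,0],0,0],
  [[0,-1,0],0,0],
])

```text
t: 9.33
eef_pos: [497.9, -84.6, 377.4]
tcp_rot: [-3.141, 0.0, -2.712]
ft_force: [0.6, 0.0, 0.3]
opening: 0.5
grip_force: 0.0
```

```bash
python3 - <<'E'
from h import *
p=read_camera("side"); a=p["image"][185:285,195:315,::-1].copy()
t=read_camera("top"); b=t["image"][120:220,220:340,::-1].copy()
cv2.imwrite("pics/k3.png",cv2.resize(np.vstack([a,b])[:, :],None,fx=3,fy=3,interpolation=cv2.INTER_CUBIC)) if 0 else cv2.imwrite("pics/k3.png",cv2.resize(np.hstack([a,b]),(792,330),interpolation=cv2.INTER_CUBIC))
s=env.state(); print(s["tcp_rot"],s["eef_pos"],s["ft_force"],s["opening"])
E
```

```text
[-3.14097956e+00 -1.62264551e-05 -2.71513391e+00] [498.25815226 -86.27537511 377.21881011] [0.66171059 0.18604506 0.21325608] 0.4979447861604453
```

View pics/k3.png

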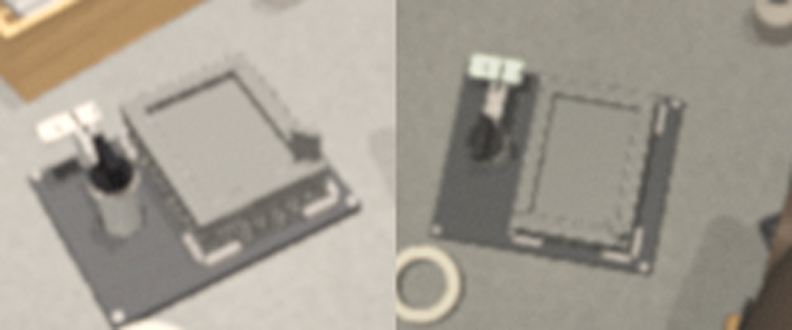

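The tongue now points at the scale's middle: top-half crop, knob (485,140), tongue (495,95), mark (497,70). I'll zoom in once to check the reading and refit the ear.

```bash
python3 - <<'E'
from h import *
p=read_camera("side"); a=p["image"][210:260,198:248,::-1].copy()
t=read_camera("top"); b=t["image"][130:180,230:280,::-1].copy()
cv2.imwrite("pics/k4.png",cv2.resize(np.hstack([a,b]),None,fx=8,fy=8,interpolation=cv2.INTER_CUBIC))
q=[600.0,177.7,-.1966]
# predicted overlays numbers: knob axis and zero-direction points under two axes hypotheses
for k in((619.5,275.8),(625,278.5)):
  for yaw in(-.17,-.197):
    X=[(k[0]+r*np.cos(yaw),k[1]+r*np.sin(yaw),z) for r,z in((0,106),(22,106),(63,78),(30,78))]
    print(k,yaw,((proj(t,X)-[230,130]+.5)*8+[400,0]).round(),((proj(p,X)-[198,210]+.5)*8).round().tolist())
for n,P in(("top",t),("side",p)):
  for th in("tray_ear","knob_grip","tray"):
    d=cut_out(th,P)
    for e in d[:1]:
        r=cv2.minAreaRect(cv2.findNonZero(e["region"].astype(np.uint8))); z={"tray_ear":64,"tray":64,"knob_grip":90}[th]
        print(n,th,round(e["confidence"],2),np.round(r[0],1),np.round(r[1],1),[np.round(atz(P,c,z)[:2]) for c in cv2.boxPoints(r)],atz(P,r[0],z)[:2])
E
```

```text
(619.5, 275.8) -0.17 [[528. 252.]
 [538. 200.]
 [568. 123.]
 [553. 199.]] [[240.0, 167.0], [212.0, 125.0], [177.0, 106.0], [216.0, 165.0]]
(619.5, 275.8) -0.197 [[528. 252.]
 [540. 200.]
 [572. 124.]
 [555. 199.]] [[240.0, 167.0], [214.0, 125.0], [182.0, 104.0], [219.0, 164.0]]
(625, 278.5) -0.17 [[522. 239.]
 [532. 187.]
 [561. 111.]
 [547. 186.]] [[223.0, 162.0], [196.0, 121.0], [162.0, 101.0], [201.0, 160.0]]
(625, 278.5) -0.197 [[522. 239.]
 [533. 187.]
 [565. 111.]
 [548. 187.]] [[223.0, 162.0], [198.0, 120.0], [166.0, 99.0], [203.0, 159.0]]
top tray_ear 0.73 [276.8 168.9] [36.9 48. ] [array([534., 252.]), array([696., 225.]), array([671., 103.]), array([510., 132.])] [601.75250461 177.97742721]
top knob_grip 0.74 [247.  156.5] [23. 10.] [array([678., 291.]), array([678., 258.]), array([600., 257.]), array([600., 290.])] [638.71946765 273.89028732]
top tray 0.72 [276.5 168.3] [35.7 47.5] [array([537., 252.]), array([697., 223.]), array([671., 105.]), array([513., 136.])] [603.77035304 178.76579106]
side tray_ear 0.67 [263.6 225.1] [45.3 47.2] [array([690., 220.]), array([681.,  73.]), array([515., 131.]), array([531., 261.])] [600.57360851 174.39945634]
side knob_grip 0.5 [225.  233.5] [23.3 13.4] [array([663., 300.]), array([674., 261.]), array([594., 263.]), array([584., 300.])] [628.00730808 281.05945855]
side tray 0.62 [263.4 225.3] [43.8 47.9] [array([690., 220.]), array([675.,  73.]), array([515., 133.]), array([537., 264.])] [600.45823926 175.3732705 ]
```

View pics/k4.png

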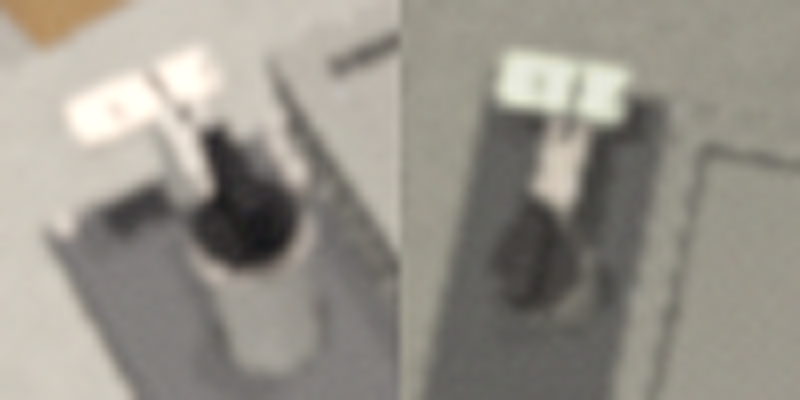

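The tongue lines up with the long middle mark (top half, tip (570,125), mark (574,90)), so the knob reads zero. Now I'll rewind the wrist and move over the ear.

Request:
move_arm([
  [[0,0,0],-1,0.2],
  [[0,0,0],-1,0.2],
  [[0,0,0],-1,0.2],
  [[0,0,0],-1,0.2],
  [[0,0,0],-1,0.2],
  [[0,0,0],-1,0.2],
  [[0,0,0],-1,0.2],
  [[0,0,0],-1,0.2],
  [[0,0,0],-1,0.2],
  [[0,0,0],-1,0.2],
  [[0,0,0],-1,0.2],
  [[0,0,0],-1,0.2],
  [[0,0,0],-1,0.2],
  [[0,0,0],-1,0.2],
  [[0,0,0],-1,0.2],
  [[0,0,0],-1,0.2],
  [[0,0,0],-1,0.2],
  [[0,0,0],-1,0.2],
  [[0,0,0],-1,0.2],
  [[0,0,0],-1,0.2],
])

```text
t: 11.5
eef_pos: [498.4, -82.5, 377.2]
tcp_rot: [3.141, 0.0, 1.968]
ft_force: [0.8, -0.0, -0.1]
opening: 0.596
grip_force: 0.0
```

Request:
move_arm([
  [[0.06,0.4,-0.08],-1,0.2],
  [[0.06,0.4,-0.08],-1,0.2],
  [[0.06,0.4,-0.08],-1,0.2],
  [[0.06,0.4,-0.08],-1,0.2],
  [[0.06,0.4,-0.08],-1,0.2],
  [[0.06,0.4,-0.08],-1,0.2],
  [[0.06,0.4,-0.08],-1,0.2],
  [[0.06,0.4,-0.08],-1,0.2],
  [[0.06,0.4,-0.08],-1,0.2],
  [[0.06,0.4,-0.08],-1,0.2],
  [[0.06,0.4,-0.08],-1,0.2],
  [[0.06,0.4,-0.08],-1,0.2],
  [[0.06,0.4,-0.08],-1,0.2],
  [[0.06,0.4,-0.08],-1,0.2],
  [[0.06,0.4,-0.08],-1,0.2],
  [[0.06,0.4,-0.08],-1,0.2],
  [[0.06,0.4,-0.08],-1,0.2],
  [[0.06,0.4,-0.08],-1,0.2],
  [[0.06,0.4,-0.08],-1,0.2],
  [[0,0,0],0,0.2],
])

```text
t: 13.17
eef_pos: [532.5, 146.8, 331.2]
tcp_rot: [-3.141, 0.0, 0.45]
ft_force: [-0.3, -0.2, 0.6]
opening: 0.603
grip_force: 0.0
```

Request:
move_arm([
  [[0,-0.04,-0.6],0,0.2],
  [[0,0,-0.6],0,0.2],
  [[0,0,-0.5],0,0.2],
  [[0,0,-0.4],0,0.2],
  [[0,0,-0.23],0,0.2],
  [[0,0,0],0,0.2],
  [[0,0,0],0,-0.3],
  [[0,0,0],0,-0.4],
  [[0,0,0],0,-0.5],
  [[0,0,0],0,-0.6],
])

```text
t: 14.0
eef_pos: [532.6, 143.7, 262.3]
tcp_rot: [3.141, -0.001, 0.452]
ft_force: [0.3, -0.4, -1.0]
opening: 0.376
grip_force: 0.0
```

```bash
python3 - <<'E'
from h import *
p=read_camera("side"); save(p,"e1.png",(215,170,325,270),6)
s=env.state(); print(s["tcp_rot"],s["eef_pos"],s["ft_force"],s["opening"])
E
```

```text
[ 3.14123109e+00 -9.26020068e-04  4.51653683e-01] [532.58813753 143.72974874 262.23085673] [-0.02339965 -0.18437767 -0.35520977] 0.3345542554470915
```

View pics/e1.png

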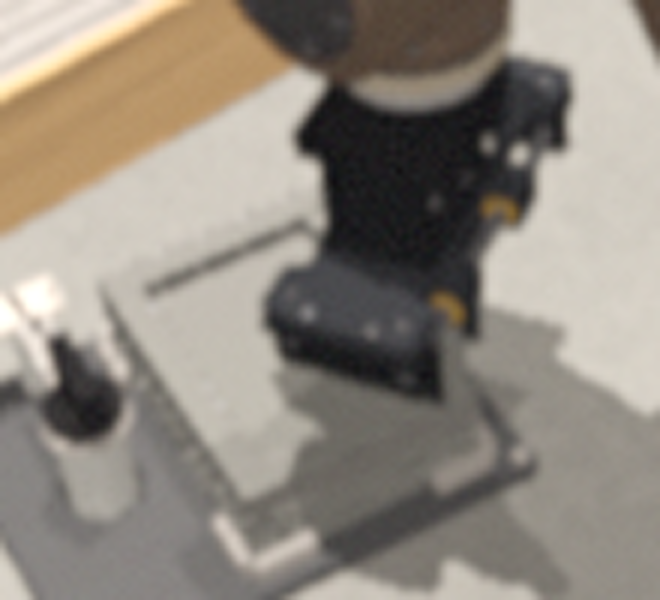

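The fingers straddle the ear, which shows at (460,365) just beyond the near finger. I'll shift slightly outward and close.

Request:
move_arm([
  [[-0.1,-0.04,-0.03],0,-0.6],
  [[0,0,0],0,-1],
  [[0,0,0],0,-1],
  [[0,0,0],0,-1],
  [[0,0,0],0,-1],
  [[0,0,0],0,-1],
  [[0,0,0],0,-1],
  [[0,0,0],0,-1],
  [[0,0,0],0,-1],
])

```text
t: 14.8
eef_pos: [529.5, 142.5, 260.8]
tcp_rot: [3.142, 0.0, 0.451]
ft_force: [-1.2, -0.2, 2.3]
opening: 0.081
grip_force: 30.0
```

Request:
move_arm([
  [[0.005,0.002,0.07],0,-1],
  [[0.007,0.003,0.07],0,-1],
  [[0.01,0.004,0.07],0,-1],
  [[0.01,0.005,0.07],0,-1],
  [[0.01,0.005,0.07],0,-1],
  [[0.01,0.005,0.07],0,-1],
  [[0.01,0.005,0.07],0,-1],
  [[0.013,0.006,0.07],0,-1],
  [[0.013,0.006,0.07],0,-1],
  [[0.013,0.006,0.07],0,-1],
  [[0.013,0.006,0.07],0,-1],
  [[0.013,0.006,0.07],0,-1],
  [[0.013,0.006,0.07],0,-1],
  [[0.015,0.006,0.07],0,-1],
  [[0.015,0.006,0.07],0,-1],
  [[0.015,0.006,0.07],0,-1],
  [[0.015,0.006,0.07],0,-1],
  [[0.015,0.006,0.07],0,-1],
  [[0,0,0],0,-1],
  [[0,0,0],0,-1],
])

```text
t: 16.47
eef_pos: [536.0, 145.3, 298.7]
tcp_rot: [3.141, -0.0, 0.451]
ft_force: [0.7, 0.2, -1.2]
opening: 0.082
grip_force: 30.0
```

```bash
python3 - <<'E'
from h import *
p=read_camera("side"); save(p,"l1.png",(215,170,325,270),6)
s=env.state(); print(s["tcp_rot"],s["eef_pos"],s["ft_force"],s["moment"],s["opening"],s["grip_force"])
E
```

```text
[3.14151978e+00 8.34344686e-05 4.51378029e-01] [535.97510617 145.34065994 298.52396849] [-0.42235898 -0.46167082 -1.04695264] [-0.05055974  0.11875861  0.02031669] 0.07951837115660007 29.99965488910675
```

View pics/l1.png

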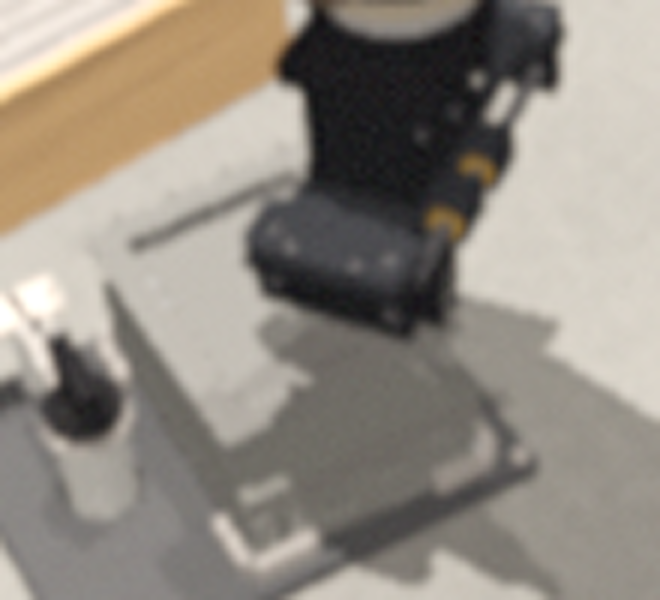

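The picture shows the tray raised at the ear, with its inner far edge moved from (148,293) to (135,245). It may have come up nearly level, so I'll compute the tilt.

```bash
cat > fit.py <<'E'
from h import *
q=(601,177.7,-.195)
def W(X,dz=0,d=(0,0),th=0):
    # tilt th about horizontal axis perpendicular to diagonal through ear grasp point; th>0 -> far end lower
    X=np.array(X,float); c,s=np.cos(q[2]),np.sin(q[2])
    P=np.array([-64,-48,89.]); u=np.array([.8,.6,0]); r=X-P; a=r@u; h=r[2]; b=r-a*u-[0,0,h]
    a2=a*np.cos(th)-h*np.sin(th)*-1*-1 if 0 else a*np.cos(th)+h*np.sin(th); h2=-a*np.sin(th)+h*np.cos(th)
    Y=P+b+a2*u+[0,0,h2]
    return np.array([q[0]+c*Y[0]-s*Y[1]+d[0],q[1]+s*Y[0]+c*Y[1]+d[1],Y[2]+dz])
E
python3 - <<'E'
from fit import *
p=read_camera("side");t=read_camera("top")
o=lambda X,**k:((proj(p,W(X,**k))[0]-[215,170]+.5)*6).round()
for n,X in(("innerfar",(71,51,66)),("inner80,-60",(71,-51,66)),("outerfar",(80,60,66)),("cornerL",(-80,60,66)),("innerL",(-71,51,66))):
    print(n,"rest",o(X),"level38",o(X,dz=38,d=(6.5,3)),"tilt.2",o(X,dz=38,d=(6.5,3),th=.2),"tilt.1",o(X,dz=38,d=(6.5,3),th=.1))
for th in("tray","stack"):
  for n,P in(("side",p),("top",t)):
    for d in cut_out(th,P)[:2]:
      r=cv2.minAreaRect(cv2.findNonZero(d["region"].astype(np.uint8))); print(th,n,round(d["confidence"],2),int(d["region"].sum()),np.round(r[0],1),np.round(cv2.boxPoints(r)).tolist())
E
```

```text
innerfar rest [127. 283.] level38 [101. 224.] tilt.2 [126. 276.] tilt.1 [112. 250.]
inner80,-60 rest [316. 203.] level38 [296. 144.] tilt.2 [312. 178.] tilt.1 [303. 161.]
outerfar rest [102. 279.] level38 [ 76. 220.] tilt.2 [103. 275.] tilt.1 [ 88. 248.]
cornerL rest [248. 502.] level38 [224. 443.] tilt.2 [238. 461.] tilt.1 [230. 452.]
innerL rest [258. 480.] level38 [234. 421.] tilt.2 [248. 440.] tilt.1 [240. 430.]
tray side 0.87 1276 [259.3 217.7] [[227.0, 210.0], [263.0, 185.0], [291.0, 226.0], [255.0, 250.0]]
tray top 0.59 209 [275.5 145. ] [[261.0, 140.0], [290.0, 140.0], [290.0, 150.0], [261.0, 150.0]]
stack side 0.65 3780 [232.4 383.2] [[181.0, 393.0], [240.0, 331.0], [284.0, 373.0], [224.0, 435.0]]
stack side 0.6 1048 [260.6 243.1] [[225.0, 256.0], [232.0, 218.0], [297.0, 231.0], [289.0, 268.0]]
stack top 0.95 586 [166.5 258. ] [[157.0, 239.0], [176.0, 239.0], [176.0, 277.0], [157.0, 277.0]]
stack top 0.51 42 [265.  292.5] [[260.0, 290.0], [270.0, 290.0], [270.0, 295.0], [260.0, 295.0]]
```

Request:
move_arm([
  [[-0.015,-0.006,-0.1],0,-1],
  [[-0.015,-0.006,-0.1],0,-1],
  [[-0.015,-0.006,-0.1],0,-1],
  [[-0.015,-0.006,-0.1],0,-1],
  [[-0.015,-0.006,-0.1],0,-1],
  [[-0.015,-0.006,-0.1],0,-1],
  [[-0.015,-0.006,-0.1],0,-1],
  [[-0.015,-0.006,-0.1],0,-1],
  [[0,0,0],0,-1],
])

```text
t: 17.57
eef_pos: [532.3, 143.9, 274.2]
tcp_rot: [3.142, 0.0, 0.451]
ft_force: [-1.5, -0.7, 1.7]
opening: 0.082
grip_force: 30.0
```

```bash
python3 - <<'E'
from h import *
f=[];m=[]
for i in range(4):
    read_camera("side"); s=env.state(); f.append(s["ft_force"]); m.append(s["moment"])
print(np.mean(f,0),np.mean(m,0),s["eef_pos"])
E
```

```text
[-0.6763279  -0.29912458  0.91168963] [-0.00394978 -0.10846455 -0.01282561] [532.49823444 143.9398857  274.6878792 ]
```

Request:
move_arm([
  [[0,0,0],0,-0.88],
])

```text
t: 17.85
eef_pos: [532.5, 143.9, 274.7]
tcp_rot: [3.141, -0.0, 0.451]
ft_force: [-0.3, 0.1, 0.2]
opening: 0.081
grip_force: 30.0
```

Request:
move_arm([
  [[0,0,0],0,-0.86],
])

```text
t: 17.93
eef_pos: [532.5, 144.0, 274.7]
tcp_rot: [3.141, -0.0, 0.451]
ft_force: [-1.0, 0.1, 0.2]
opening: 0.083
grip_force: 30.0
```

Request:
move_arm([
  [[0,0,0],0,-0.85],
])

```text
t: 18.02
eef_pos: [532.5, 143.9, 274.7]
tcp_rot: [3.141, -0.0, 0.451]
ft_force: [-0.0, 0.6, 1.0]
opening: 0.083
grip_force: 30.0
```

Request:
move_arm([
  [[0,0,0],0,-0.84],
])

```text
t: 18.1
eef_pos: [532.5, 143.9, 274.6]
tcp_rot: [3.141, -0.0, 0.451]
ft_force: [-0.0, 0.1, 0.0]
opening: 0.08
grip_force: 24.2
```

Request:
move_arm([
  [[0,0,0],0,-0.835],
])

```text
t: 18.18
eef_pos: [532.4, 143.9, 274.6]
tcp_rot: [3.141, -0.0, 0.451]
ft_force: [0.1, -1.1, 1.0]
opening: 0.083
grip_force: 9.9
```

The grip is graded: about 10 N at -0.835. I'll loosen it further so the tray pivots in the pads, and raise the ear.

Request:
move_arm([
  [[0,0,0],0,-0.834],
  [[0.01,0.004,0.05],0,-0.834],
  [[0.01,0.004,0.05],0,-0.834],
  [[0.01,0.004,0.05],0,-0.834],
  [[0.01,0.004,0.05],0,-0.834],
  [[0,0,0],0,-0.834],
])

```text
t: 18.68
eef_pos: [533.7, 144.4, 280.9]
tcp_rot: [3.141, -0.0, 0.451]
ft_force: [0.1, -0.0, -0.7]
opening: 0.082
grip_force: 6.6
```

```bash
cat > chk.py <<'E'
from fit import *
f=[];m=[]
for i in range(5):
    p=read_camera("side"); s=env.state(); f.append(s["ft_force"]); m.append(s["moment"])
print(np.mean(f,0).round(2),np.mean(m,0).round(3),s["eef_pos"].round(1),s["opening"],s["grip_force"])
np.save("pics/im%d.npy"%int(s["t"]*100),p["image"])
for d in cut_out("tray",p)[:1]:
    r=cv2.convexHull(cv2.findNonZero(d["region"].astype(np.uint8)))[:,0]; print(round(d["confidence"],2),int(d["region"].sum()),"left",r[r[:,0].argmin()],"bottom",r[r[:,1].argmax()],"top",r[r[:,1].argmin()])
z=s["eef_pos"]; dz=z[2]-260.8; dd=z[:2]-[529.5,142.5]
for th in(0,.05,.1,.15,.2): print(th,[proj(p,W(X,dz=dz,d=dd,th=th))[0].round(1).tolist() for X in((80,60,66),(-80,60,66),(80,-60,66))])
E
python3 chk.py
```

```text
[ 0.04 -0.07 -0.23] [-0.026 -0.026 -0.01 ] [533.6 144.4 280.6] 0.08480961218945383 6.559916362166405
0.63 1245 left [232 217] bottom [258 248] top [265 198]
0 [[229.0, 210.8], [253.5, 248.1], [266.5, 195.3]]
0.05 [[229.9, 213.1], [254.0, 248.8], [267.0, 196.7]]
0.1 [[230.9, 215.4], [254.6, 249.6], [267.7, 198.1]]
0.15 [[232.1, 217.6], [255.2, 250.3], [268.4, 199.5]]
0.2 [[233.4, 219.9], [255.8, 251.0], [269.1, 200.9]]
```

Request:
move_arm([
  [[0.01,0.005,0.05],0,-0.834],
  [[0.01,0.005,0.05],0,-0.834],
  [[0.01,0.005,0.05],0,-0.834],
  [[0.01,0.005,0.05],0,-0.834],
  [[0.01,0.005,0.05],0,-0.834],
  [[0.01,0.005,0.05],0,-0.834],
  [[0.01,0.005,0.05],0,-0.834],
  [[0.01,0.005,0.05],0,-0.834],
  [[0.01,0.005,0.05],0,-0.834],
  [[0.01,0.005,0.05],0,-0.834],
  [[0.01,0.005,0.05],0,-0.834],
  [[0.01,0.005,0.05],0,-0.834],
  [[0.01,0.005,0.05],0,-0.834],
  [[0,0,0],0,-0.834],
])

```text
t: 20.15
eef_pos: [537.6, 146.4, 300.4]
tcp_rot: [3.141, -0.0, 0.451]
ft_force: [0.3, -0.6, -1.6]
opening: 0.081
grip_force: 6.5
```

```bash
python3 chk.py
```

```text
[ 0.03  0.26 -0.93] [ 0.053 -0.053  0.011] [537.5 146.4 300.1] 0.08393418913256995 6.530832275748253
0.8 1061 left [233 218] bottom [255 246] top [261 201]
0 [[226.5, 205.7], [251.1, 242.9], [264.5, 190.2]]
0.05 [[227.4, 208.0], [251.6, 243.7], [265.1, 191.7]]
0.1 [[228.5, 210.3], [252.2, 244.4], [265.7, 193.1]]
0.15 [[229.7, 212.6], [252.8, 245.2], [266.4, 194.5]]
0.2 [[231.0, 215.0], [253.5, 245.9], [267.2, 195.9]]
```

The far corner still reads (233,218), the same as at rest, with the ear up about 40 mm, so the peel is right. I'll tighten the grip and lift.

Request:
move_arm([
  [[0,0,0],0,-0.84],
  [[0,0,0],0,-1],
  [[0,0,0.1],0,-1],
  [[0,0,0.1],0,-1],
  [[0,0,0.1],0,-1],
  [[0,0,0.1],0,-1],
  [[0,0,0.1],0,-1],
  [[0,0,0.2],0,-1],
  [[0,0,0.3],0,-1],
  [[0,0,0.4],0,-1],
  [[0,0,0.4],0,-1],
  [[0,0,0.4],0,-1],
  [[0,0,0.4],0,-1],
  [[0,0,0.4],0,-1],
  [[0,0,0.2],0,-1],
  [[0,0,0.1],0,-1],
  [[0,0,0],0,-1],
])

```text
t: 21.87
eef_pos: [537.4, 146.4, 399.7]
tcp_rot: [3.141, -0.001, 0.451]
ft_force: [0.2, -0.5, -2.7]
opening: 0.084
grip_force: 30.0
```

```bash
python3 chk.py; python3 - <<'E'
from h import *
p=read_camera("side")
for d in cut_out("stack",p)[:3]:
    print(d["confidence"],d["at"],cv2.boundingRect(cv2.findNonZero(d["region"].astype(np.uint8))))
E
```

```text
[-0.28 -0.14 -1.61] [-0.065  0.103  0.002] [537.5 146.3 398.5] 0.08144305831870007 29.999766647815704
0.78 1244 left [228 194] bottom [253 221] top [246 181]
0 [[220.3, 179.5], [246.2, 217.0], [261.2, 164.2]]
0.05 [[221.4, 182.2], [246.8, 217.9], [261.8, 165.8]]
0.1 [[222.5, 184.8], [247.4, 218.7], [262.5, 167.4]]
0.15 [[223.8, 187.4], [248.1, 219.6], [263.2, 169.0]]
0.2 [[225.3, 190.0], [248.8, 220.4], [264.1, 170.6]]
0.9 [236.9, 375.7] (184, 336, 95, 64)
0.74 [266.6, 235.9] (232, 211, 63, 52)
0.68 [334.5, 327.6] (304, 287, 62, 78)
```

Request:
move_arm([
  [[-0.1,-0.3,0],0.1,-1],
  [[-0.2,-0.6,0],0.1,-1],
  [[-0.2,-0.8,0],0.1,-1],
  [[-0.2,-0.8,0],0.1,-1],
  [[-0.2,-0.8,0],0.1,-1],
  [[-0.2,-0.8,0],0.1,-1],
  [[-0.2,-0.8,0],0.1,-1],
  [[-0.2,-0.8,0],0.1,-1],
  [[-0.2,-0.8,0],0.1,-1],
  [[-0.2,-0.8,0],0.1,-1],
  [[-0.2,-0.8,0],0.1,-1],
  [[-0.2,-0.8,0],0.1,-1],
  [[-0.2,-0.8,0],0.1,-1],
  [[-0.2,-0.8,0],0.1,-1],
  [[-0.2,-0.8,0],0.1,-1],
  [[-0.2,-0.8,0],0.1,-1],
  [[-0.2,-0.6,0],0.1,-1],
  [[-0.2,-0.3,0],0.1,-1],
  [[0,0,0],0,-1],
  [[0,0,0],0,-1],
])

```text
t: 23.93
eef_pos: [432.0, -244.0, 399.0]
tcp_rot: [-3.142, 0.0, 0.594]
ft_force: [0.3, 0.2, -1.4]
opening: 0.083
grip_force: 30.0
```

Request:
move_arm([
  [[0,0.32,0],0,-1],
  [[0.03,0.32,-0.2],0,-1],
  [[0,0,-0.4],0,-1],
  [[0,0,-0.4],0,-1],
  [[0,0,-0.4],0,-1],
  [[0,0,-0.4],0,-1],
  [[0,0,-0.2],0,-1],
  [[0,0,-0.15],0,-1],
  [[0,0,-0.1],0,-1],
  [[0,0,-0.1],0,-1],
  [[0,0,-0.1],0,-1],
  [[0,0,-0.1],0,-1],
  [[0,0,0],0,-1],
])

```text
t: 25.02
eef_pos: [433.4, -224.5, 322.5]
tcp_rot: [3.141, -0.0, 0.595]
ft_force: [0.6, -0.3, 1.0]
opening: 0.084
grip_force: 30.0
```

```bash
python3 - <<'E'
from h import *
f=[]
for i in range(4):
    p=read_camera("side"); s=env.state(); f.append(np.r_[s["ft_force"],s["moment"]])
print(np.mean(f,0).round(2),s["eef_pos"],s["tcp_rot"])
E
```

```text
[ 0.07  0.06  0.5   0.14 -0.22 -0.02] [ 433.48419921 -224.50182057  322.74713949] [ 3.14102595e+00 -3.03479150e-04  5.95189389e-01]
```

Request:
move_arm([
  [[0,0,-0.1],0,-1],
  [[0,0,-0.1],0,-1],
  [[0,0,-0.1],0,-1],
  [[0,0,-0.1],0,-1],
  [[0,0,-0.1],0,-1],
  [[0,0,-0.1],0,-1],
  [[0,0,-0.1],0,-1],
  [[0,0,0],0,-1],
])

```text
t: 25.88
eef_pos: [433.4, -224.4, 300.9]
tcp_rot: [-3.141, 0.0, 0.595]
ft_force: [-0.9, -0.9, 1.1]
opening: 0.084
grip_force: 30.0
```

Request:
move_arm([
  [[0,0,-0.06],0,-1],
  [[0,0,-0.06],0,-1],
  [[0,0,-0.05],0,-1],
  [[0,0,0],0,-1],
])

```text
t: 26.22
eef_pos: [433.4, -224.4, 296.2]
tcp_rot: [-3.141, 0.0, 0.595]
ft_force: [-1.2, -1.6, 1.7]
opening: 0.082
grip_force: 30.0
```

Request:
move_arm([
  [[0,0,-0.05],0,-1],
  [[0,0,-0.05],0,-1],
  [[0,0,0],0,-1],
])

```text
t: 26.47
eef_pos: [433.4, -224.4, 293.4]
tcp_rot: [3.142, 0.0, 0.595]
ft_force: [-1.0, -0.6, 1.8]
opening: 0.081
grip_force: 30.0
```

```bash
cat > lv.py <<'E'
from h import *
f=[]
for i in range(4):
    p=read_camera("side"); s=env.state(); f.append(np.r_[s["ft_force"],s["moment"]])
print(np.mean(f,0).round(2),s["eef_pos"],s["t"])
E
python3 lv.py
```

```text
[-1.28 -0.54  1.48 -0.05 -0.01 -0.02] [ 433.41743072 -224.43594732  293.38717907] 26.6667
```

Request:
move_arm([
  [[0,0,-0.05],0,-1],
  [[0,0,-0.05],0,-1],
  [[0,0,0],0,-1],
])

```text
t: 26.92
eef_pos: [433.3, -224.3, 292.2]
tcp_rot: [3.14, -0.0, 0.596]
ft_force: [-6.9, 3.5, 29.9]
opening: 0.082
grip_force: 30.0
```

The tray is flat on the pad: the force rose sharply at z≈293, where I expected level contact. Now I'll raise it about 100 mm and check level and centring.

Request:
move_arm([
  [[0,0,0.08],0,-1],
  [[0,0,0.1],0,-1],
  [[0,0,0.2],0,-1],
  [[0,0,0.3],0,-1],
  [[0,0,0.4],0,-1],
  [[0,0,0.4],0,-1],
  [[0,0,0.4],0,-1],
  [[0,0,0.4],0,-1],
  [[0,0,0.4],0,-1],
  [[0,0,0.3],0,-1],
  [[0,0,0.2],0,-1],
  [[0,0,0.1],0,-1],
  [[0,0,0.08],0,-1],
  [[0,0,0],0,-1],
  [[0,0,0],0,-1],
  [[0,0,0],0,-1],
  [[0,0,0],0,-1],
])

```text
t: 28.33
eef_pos: [433.4, -224.5, 390.9]
tcp_rot: [-3.141, 0.0, 0.595]
ft_force: [-0.1, 0.6, -1.4]
opening: 0.082
grip_force: 30.0
```

```bash
python3 lv.py; python3 - <<'E'
from h import *
s=env.state(); e=s["eef_pos"]; print(s["tcp_rot"][2],s["grip_force"])
yaw=s["tcp_rot"][2]-.6435; c,sn=np.cos(yaw),np.sin(yaw)
for n in("side","top"):
    p=read_camera(n)
    for d in cut_out("tray",p)[:2]:
        m=d["region"].astype(np.uint8); r=cv2.convexHull(cv2.findNonZero(m))[:,0]
        print(n,round(d["confidence"],2),int(m.sum()),"L",r[r[:,0].argmin()],"B",r[r[:,1].argmax()],"T",r[r[:,1].argmin()],"R",r[r[:,0].argmax()])
    for th in(-.1,0,.1,.25):
        P=np.array([-64,-48,39.8]);u=np.array([.8,.6,0]);o=[]
        for X in((80,60,14),(-80,60,14),(80,-60,14),(-80,-60,14)):
            rr=np.array(X)-P;a=rr@u;h=rr[2];b=rr-a*u-[0,0,h]
            Y=b+(a*np.cos(th)+h*np.sin(th))*u+[0,0,-a*np.sin(th)+h*np.cos(th)]
            o.append(proj(p,[e[0]+c*Y[0]-sn*Y[1],e[1]+sn*Y[0]+c*Y[1],e[2]-171+Y[2]])[0].round(0).tolist())
        print(th,o)
E
```

```text
[-0.38 -0.01 -1.85 -0.1   0.08  0.02] [ 433.44029268 -224.46297552  391.11968108] 28.5333
0.5954597109924427 29.999394714832306
side 0.76 1137 L [344 148] B [383 174] T [370 132] R [388 152]
-0.1 [[343.0, 142.0], [383.0, 173.0], [371.0, 129.0], [410.0, 157.0]]
0 [[343.0, 147.0], [383.0, 174.0], [371.0, 132.0], [411.0, 157.0]]
0.1 [[344.0, 152.0], [384.0, 176.0], [372.0, 135.0], [412.0, 156.0]]
0.25 [[346.0, 160.0], [386.0, 178.0], [373.0, 139.0], [414.0, 155.0]]
top 0.96 1319 L [370 203] B [379 214] T [375 164] R [409 169]
-0.1 [[371.0, 162.0], [369.0, 215.0], [410.0, 164.0], [409.0, 217.0]]
0 [[371.0, 164.0], [370.0, 216.0], [410.0, 166.0], [410.0, 218.0]]
0.1 [[371.0, 167.0], [370.0, 217.0], [410.0, 167.0], [410.0, 218.0]]
0.25 [[372.0, 171.0], [371.0, 219.0], [410.0, 170.0], [411.0, 219.0]]
```

The tray is level, centred and still, so I'm handing it in.

```bash
python3 -c "
from cell import env
print(env.job_done())"
```

```text
the job is handed in; nothing more can be done
None
```

I handed the job in with the knob at zero and the top tray held still and level about 10 cm above the pad centre, but the first peel went wrong: the far corner rose about 26 mm, so I set it back until that corner rested, loosened the grip and lifted the near corner 4 cm with the far one resting.

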